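Feed a treat tub through the one-way flap

TASK

Send the round tub standing in the lane through the self-closing flap into the tray: push the flap open with one finger while the tub is still outside, keep going, and push the tub through behind it with the other finger, far enough that the flap swings fully shut behind it. Use a finger, not the tub, to push the flap open (an open flap may rest against the passing tub); never grip, lift or tip the tub, and leave all the other things where they are.

Things in the scene. Friction and masses are not known exactly. Their poses are not given: they have to be found in the camera images.
- chute: Fixed grey-walled chute, open on top, plywood floor 8 thick. Origin at table level under the middle of the shut flap; +x is the way the tub travels, z up. From x = -170 to 0: a lane 62 wide inside (y -31 to +31), walls 6 thick with tops 40 above the table, entry end open. From x = 0 on: the receiving tray.
- tray_floor (a point): Middle of the receiving tray's floor, 8 above the table, at chute x = 113, y = 0; axes as the chute's. Inside, the tray runs from chute x = 0 to 226 and y = -90 to +90; its walls' tops are 44 above the table.
- flap (a joint): Angle of the self-closing flap in the doorway between lane and tray, rad: 0 shut, grows to at most 1.65 as it swings about an upright hinge into the tray (chute's +x). It cannot swing towards the lane. A spring shuts it: about 0.6 N at mid-panel starts it opening, about 1.5 N there holds it wide open; let go, it swings shut in about a second.
- flap_hinge (a point): The flap is an aluminium panel, 64 wide, 5 thick, 32 tall, from 12 to 44 above the table. This point is on its hinge line (chute x = 0, y = +40), 10 above the table, and turns with it; the panel reaches from 4 to 68 mm from the hinge along its own -y (across the lane when shut), so its free edge sweeps a circle of 68 mm radius in the tray.
- tub: The tub to send through: clear round tub of dried treats with a white lid, 42 diameter, 42 tall, about 70 g, standing in the lane before the flap, its centre 80 to 115 before it (chute x). Origin at the centre of its underside, z up. It slides easily when pushed low down.
- stored_tub_a: Clear round lidded tub, 42 diameter, 42 tall, about 70 g, same kind as the one to be moved. Stands in the tray, in the +y far corner (about chute x = 170, y = +63). Origin at the centre of its underside.
- stored_tub_b: Clear round lidded tub, 42 diameter, 42 tall, about 70 g, same kind as the one to be moved. Stands in the tray, in the -y far corner (about chute x = 170, y = -63). Origin at the centre of its underside.
- square_tub: Square lidded tub, 48 x 48, 42 tall, on the table beside the lane on its +y side. Origin at the centre of its underside.
- spare_tub: Clear round lidded tub, 42 diameter, 42 tall, about 70 g, same kind as the one to be moved. On the table beside the lane on its -y side. Origin at the centre of its underside.
- jar: Lidded jar, 70 diameter, 100 tall, on the left of the table. Origin at the centre of its underside.
- scoop: Steel spoon about 200 long, under 30 high, lying on the table on the right. Origin on its underside.
- brush: Hand brush about 200 long, under 30 high, lying on the table on the left. Origin on its underside.
Mind the look-alikes: they are no part of the job. What is shaped like the tub but pink or red is not meant.

How it is judged:
By the outcome, as a careful person would: the job done as asked, in the order asked, and still so for the second after the job is handed in, with the robot touching nothing.
It also fails if it takes over 35 s, if anything falls off the work surface, if the arm or the gripper's body presses on something with over 40 N, if the wrist force passes 120 N, or if a joint passes its speed limit or range.

ROBOT

A 7-joint arm with a two-finger parallel gripper is mounted at the origin on the work surface. World frame = base frame: x ahead of the robot, y to its left, z up, the work surface at z = 0. Lengths are in m, angles in rad, forces in N, time in s.
With the tool pointing down it reaches from about 0.425 to 0.925 m from the base axis. Payload 6.8 kg.
Tool frame: the origin (TCP) lies at the very end of the fingers, on their centre line; the grasp point (between the pads) lies 19 mm behind it; z points along the fingers, y is the line along which they close (so a half turn about z gives the same grasp; the last joint's range is limited). The gripper opens to 85 mm and grips with 20 to 120 N. Pads are 22 mm wide; open, the fingers measure 114 mm over their backs; the gripper's body (76 mm by 85 mm) begins 54 mm behind the grasp point. The pads swing forward as they close: fully open they stand 13 mm farther back than shut.
Start: joints at [1.211, 0.477, 0.022, 1.555, -0.011, 1.109, -0.083], TCP at [0.168, -0.654, 0.231] pointing down, gripper open.
Joint ranges: [-2.96, 2.96], [-0.34, 2.1], [-1.41, 1.46], [0.24, 2.44], [-1.37, 4.51], [0.17, 1.92], [-2.96, 2.96]. Speed limits (rad/s): [2.39, 2.39, 3.14, 3.14, 3.14, 3.14, 3.14].

INTERFACE

Orientations are given as a rotation vector (axis times angle).
In Python, from bench import get_obs, viewer, r gives the robot as it stands. The module is installed in compiled form; this text tells all that it offers.
- The arm moves only by the tool play_rows, never from a script. Its argument "commands" is a list that holds one entry, the list of rows, each a list of 5 numbers: the gripper's target within -1 to 1 (shut at 1, half-way at 0, fully open at -1), then the shift along the tool's x, y, z scaled (see below), then the turn about the tool's z scaled (see below). A call has 1 to 12 rows; each row is the pose to reach, as a shift and turn from the pose commanded when the call began, along the tool's axes at that moment; what a row does not reach only later rows make up. The controller multiplies each number of a shift by 0.2 m and each number of a turn by pi/2 rad. A row lasts 1/12 s, in which the tool goes at most 41.7 mm and 7.16 degrees, less where a joint would pass 70% of its speed; a pose out of reach is approached as far as the arm can. A call with a number of a shift or a turn outside -1 to 1 is refused whole. A call with a gripper value outside its range is refused whole. The fingers move at their own pace and stop on an object; "grip_force" is the grip in N (left out, the last holds). Time passes only in rows, so rows that repeat a pose let the fingers close. It gives the time, the measured TCP pose, the force, the opening and the grip force at its end, in the units of the state.
- get_obs(): the state, without advancing time (a new reading comes with each control period).
- viewer.grab_frame(name): name is "scene" or "top" or "wrist"; returns a dict with "pixels" (400x640x3 uint8, red, green, blue), "fovy" (degrees; the focal length in pixels is half the picture's height over the tangent of half this angle, whatever the lens; pixels are square), "cx", "cy" (the principal point, pixels), "distortion" ([k1, k2, p1, p2, k3] as OpenCV has them; the pictures are not rectified), "world_to_cam" (4x4, takes a point from world to camera coordinates); the wrist camera has in their place "hand_eye" (4x4, takes a point from camera to tool coordinates, whose origin is the TCP and whose axes are the flange's). Camera axes: x right, y up, looking along -z (the intrinsics and any distortion apply to the point x, -y, -z); pixel columns grow to the right and rows downward; lengths in m; the calibration is good to about 2 mm. A picture is of the moment at which its call begins: read the wrist's pose just before it. There is no depth.
- r.hand_in(): hands the job in; it is judged then, once.
Trained networks look in a picture, given as the dict that the camera call returned (one of the last four; its "shot" number tells which), for a name from the list of things; names that differ only in an ending like _2 or _b are one class to them, and where a whole thing is asked for, a point or a joint stands for the part that bears it (a point fixed in the world has none). Each returns a list of dicts, best first, with "score" (0 to 1); they miss things now and then, are a little off and sometimes report something else, mostly with a low value. They report only what shows in the picture. A call takes as long as a camera call. They do not tell look-alikes from the thing itself.
- viewer.trace(picture, thing): "pixels" (400x640 bool, what is visible of it) and "rect" ([left, top, right, bottom] in pixels, round what is visible of it).
The state is a dict: "clock": time; "joints": joint angles; "qvel": joint speeds; "tau": joint torques, N m; "tcp_pos": TCP position; "orientation": TCP orientation; "contact_force": force on the tool from outside, world axes, zero at the start; "moment": the same for the moment, N m; "grip_width": finger opening in m; "gripper_force": force on a finger pad.
Only numpy, scipy, OpenCV 4.12 (cv2) and the standard library are available. Lean on these libraries where they do the work, as an engineer would, in place of code of your own. Each camera call takes 0.05 s, during which the arm holds its last target. There are 200 camera calls.

## Working session

There is one attempt and no reset: what is moved stays moved. The work goes in short steps, Python scripts to look and compute and a tool call to move; the robot and the scene stay as the last step left them, time stands still between calls to the robot, and variables do not carry over. Pictures are saved under pics/ and viewed, at most 10 in all, crops included, and the job is handed in when it is done.

Besides the shell and the picture viewer there is one more tool, called after "Emit:" as name([rows], argument=value, ...), one row to a line, values as JSON. play_rows: Moves the arm, as the interface text tells. Shifts and turns lie within -1 to 1; 1 stands for 0.2 m of shift or pi/2 rad of turn. Its arguments: {"type":"object","properties":{"commands":{"type":"array","items":{"type":"array","items":{"type":"array","items":{"type":"number","minimum":-1,"maximum":1}}}},"grip_force":{"type":"number"}},"required":["commands"]}

```bash
mkdir -p pics; cat > h.py <<'E'
import numpy as np, cv2
from bench import get_obs, viewer, r
def K(p):
    f=200/np.tan(np.radians(p["fovy"])/2); return np.array([[f,0,p["cx"]],[0,f,p["cy"]],[0,0,1.]])
F=np.diag([1,-1,-1.])
def w2c(p,obs=None):
    if "world_to_cam" in p: return np.array(p["world_to_cam"])
    T=np.eye(4);T[:3,:3]=cv2.Rodrigues(np.array(obs["orientation"]))[0];T[:3,3]=obs["tcp_pos"]
    return np.linalg.inv(T@np.array(p["hand_eye"]))
def proj(p,W,X):
    X=np.atleast_2d(X).astype(float); c=(X@W[:3,:3].T+W[:3,3])@F
    return cv2.projectPoints(c,np.zeros(3),np.zeros(3),K(p),np.array(p["distortion"],float))[0][:,0]
def onplane(p,W,uv,z):
    n=cv2.undistortPoints(np.array(uv,float).reshape(-1,1,2),K(p),np.array(p["distortion"],float))[:,0]
    d=np.c_[n,np.ones(len(n))]@F@W[:3,:3]; o=-W[:3,:3].T@W[:3,3]
    return o+d*((z-o[2])/d[:,2])[:,None]
def save(n,img): cv2.imwrite(n,cv2.cvtColor(img,cv2.COLOR_RGB2BGR))
E
python3 - <<'E'
from h import *
o=get_obs();print({k:np.round(o[k],3).tolist() for k in("clock","tcp_pos","orientation","grip_width","contact_force")})
for c in("top","scene"):
    p=viewer.grab_frame(c);save(f"pics/{c}0.png",p["pixels"]);W=w2c(p);print(c,p["fovy"],p["distortion"],np.round(-W[:3,:3].T@W[:3,3],3))
    for t in("tub","chute","flap","square_tub","jar","scoop"):
        for d in viewer.trace(p,t)[:5]:
            ys,xs=np.nonzero(d["pixels"]);print(t,round(d["score"],2),d["rect"],round(xs.mean()),round(ys.mean()))
E
```

```text
{'clock': 0.0, 'tcp_pos': [0.168, -0.653, 0.23], 'orientation': [-3.115, -0.394, 0.001], 'grip_width': 0.085, 'contact_force': [-0.181, -0.214, 0.388]}
top 42.629976941283395 [-0.1097189  0.         0.         0.         0.       ] [0.431 0.002 1.428]
tub 0.64 [333.4, 167.0, 350.6, 182.2] 342 173
tub 0.64 [279.3, 140.7, 294.7, 159.1] 287 149
tub 0.56 [326.9, 121.4, 338.6, 137.2] 330 126
tub 0.51 [382.3, 143.2, 397.8, 161.5] 388 154
tub 0.3 [363.5, 175.3, 381.7, 199.8] 371 186
chute 0.72 [270.4, 152.0, 364.3, 306.3] 320 238
flap 0.49 [323.6, 207.2, 336.2, 216.6] 329 212
square_tub 0.53 [362.4, 174.5, 380.7, 200.0] 371 186
jar 0.92 [152.8, 244.9, 183.9, 275.3] 169 260
jar 0.65 [266.3, 151.1, 362.8, 304.1] 320 238
scoop 0.76 [455.8, 172.4, 501.7, 232.1] 479 204
scene 48.82623019925859 [-0.12504088  0.          0.          0.          0.        ] [ 1.233 -0.609  0.783]
tub 0.98 [290.0, 262.4, 310.6, 286.3] 300 274
tub 0.91 [314.3, 220.2, 332.1, 246.8] 323 233
tub 0.83 [373.0, 211.9, 394.5, 233.4] 384 222
tub 0.8 [363.0, 245.7, 380.5, 268.8] 372 257
chute 0.56 [250.3, 153.2, 343.3, 259.8] 299 202
flap 0.75 [292.2, 201.9, 315.9, 216.9] 305 208
square_tub 0.97 [279.9, 227.9, 301.4, 258.7] 290 244
square_tub 0.26 [162.3, 274.1, 186.5, 346.4] 173 306
jar 0.57 [362.2, 113.1, 386.6, 145.0] 375 129
scoop 0.83 [163.4, 274.2, 185.9, 345.8] 173 306
scoop 0.45 [279.8, 230.2, 301.0, 262.0] 290 245
```

```bash
python3 - <<'E'
import cv2
a=cv2.imread("pics/top0.png")[100:330,210:430];cv2.imwrite("pics/topc.png",cv2.resize(a,None,fx=2.6,fy=2.6,interpolation=2))
a=cv2.imread("pics/scene0.png")[130:300,220:420];cv2.imwrite("pics/scenec.png",cv2.resize(a,None,fx=3.4,fy=3.4,interpolation=2))
E
```

```text
(no output)
```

View pics/topc.png

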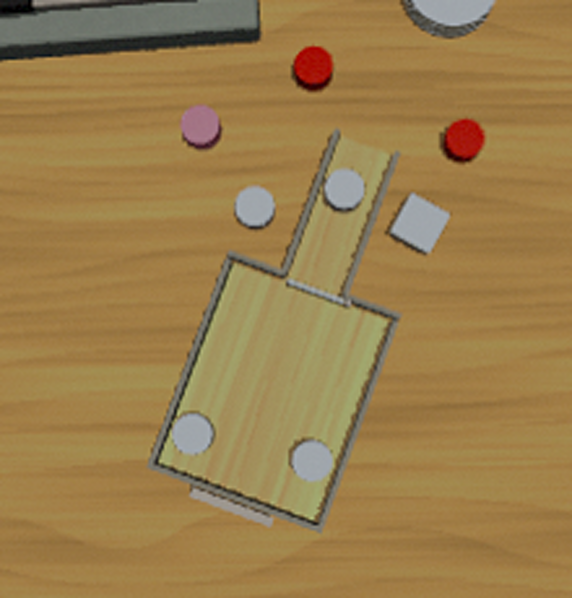

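View pics/scenec.png

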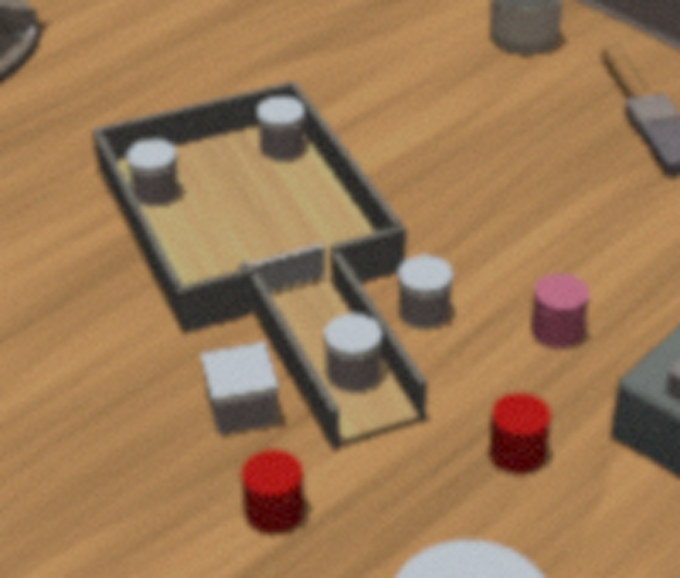

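```bash
cat > fit.py <<'E'
from h import *
from scipy.optimize import least_squares
def cw(q,X):
    c,s=np.cos(q[2]),np.sin(q[2]); X=np.atleast_2d(X); return np.c_[X[:,0]*c-X[:,1]*s+q[0],X[:,0]*s+X[:,1]*c+q[1],X[:,2]]
E
python3 - <<'E'
from fit import *
T=.044
X=np.array([[.232,-.096,T],[.232,.096,T],[-.006,.096,T],[-.006,-.096,T],[-.17,-.034,.04],[-.17,.034,.04]])
ut=np.array([[155,464],[320,527],[398,317],[230,257],[336,133],[397,155]])/2.6+[210,100]
us=np.array([[294,86],[97,131],[184,294],[403,232],[423,383],[335,412]])/3.4+[220,130]
P=[(viewer.grab_frame("top"),ut),(viewer.grab_frame("scene"),us)]
for sel in ([0],[1],[0,1]):
    f=lambda q:np.concatenate([(proj(P[i][0],w2c(P[i][0]),cw(q,X))-P[i][1]).ravel() for i in sel])
    s=least_squares(f,[.5,0,2.8],x_scale=.1) ; s=min([least_squares(f,[.5,0,a]) for a in(0,1.5,3,-1.5)],key=lambda s:s.cost)
    print(sel,np.round(s.x,4),np.abs(s.fun).max().round(1))
q=s.x; np.save("q.npy",q)
c,sn=np.cos(q[2]),np.sin(q[2])
# tub lid tops
for i,(p,_) in enumerate(P):
    for d in viewer.trace(p,"tub"):
        if d["score"]<.4: continue
        l,t,rr,b=d["rect"]
        u=[(l+rr)/2,(t+b)/2]; m=np.asarray(d["pixels"]); ys,xs=np.nonzero(m)
        w=onplane(p,w2c(p),[[xs.mean(),ys.mean()]],.05 if i==0 else .029)[0]; dx=w[:2]-q[:2]
        print(i,np.round(w,3),"chute",np.round([dx@[c,sn],dx@[-sn,c]],4))
o=get_obs();print(np.round(cv2.Rodrigues(o["orientation"])[0],3), np.round(w2c(P[0][0])[:3,:3],2))
for k in range(2):
    p=P[k][0]; im=p["pixels"].copy()
    for u in proj(p,w2c(p),cw(q,np.r_[X,[[0,-.028,T],[0,.04,T],[.226,-.09,.008],[.226,.09,.008]]])): cv2.circle(im,tuple(np.round(u).astype(int)),1,(0,255,0),-1)
    im=[im[100:330,210:430],im[130:300,220:420]][k];save(f"pics/ov{k}.png",cv2.resize(im,None,fx=2.5,fy=2.5))
E
```

```text
[0] [ 0.5485 -0.0057  2.7714] 2.8
[1] [ 0.5566 -0.0046 -3.5189] 1.9
[0, 1] [ 0.5518 -0.0045  2.7695] 3.4
0 [0.721 0.11  0.05 ] chute [-0.1159 -0.1677]
0 [ 0.703 -0.167  0.05 ] chute [-0.2002  0.0965]
0 [ 0.782 -0.01   0.05 ] chute [-0.2166 -0.0789]
0 [ 0.651 -0.04   0.05 ] chute [-0.1051 -0.0028]
1 [ 0.716 -0.173  0.029] chute [-0.214   0.0978]
1 [0.737 0.104 0.029] chute [-0.133  -0.1685]
1 [ 0.657 -0.039  0.029] chute [-0.1102 -0.0057]
[[ 0.968  0.249  0.   ]
 [ 0.249 -0.968 -0.   ]
 [ 0.     0.    -1.   ]] [[-0.02 -1.   -0.01]
 [ 0.99 -0.02  0.12]
 [-0.12 -0.01  0.99]]
```

Emit:
play_rows([
  [[-0.75, 0.98, -0.81, -0.12, 0], [-0.75, 0.98, -0.81, -0.12, 0], [-0.75, 0.98, -0.81, -0.12, 0], [-0.75, 0.98, -0.81, -0.12, 0], [-0.75, 0.98, -0.81, -0.12, 0], [-0.75, 0.98, -0.81, -0.12, 0], [-0.75, 0.98, -0.81, -0.12, 0], [-0.75, 0.98, -0.81, -0.12, 0]],
])

```text
clock: 1.57
tcp_pos: [0.3205, -0.4454, 0.2561]
orientation: [3.115, 0.405, 0.003]
contact_force: [-0.6, -0.8, 0.1]
grip_width: 0.0747
gripper_force: 0.0
```

Emit:
play_rows([
  [[-0.75, 0.98, -0.81, -0.12, 0], [-0.75, 0.98, -0.81, -0.12, 0], [-0.75, 0.98, -0.81, -0.12, 0], [-0.75, 0.98, -0.81, -0.12, 0], [-0.75, 0.98, -0.81, -0.12, 0], [-0.75, 0.98, -0.81, -0.12, 0], [-0.75, 0.98, -0.81, -0.12, 0], [-0.75, 0.98, -0.81, -0.12, 0]],
])

```text
clock: 2.23
tcp_pos: [0.4688, -0.2409, 0.2795]
orientation: [-3.116, -0.401, -0.002]
contact_force: [0.5, -1.2, -0.4]
grip_width: 0.0749
gripper_force: 0.0
```

Emit:
play_rows([
  [[-0.75, 0.98, -0.81, -0.12, -0.73], [-0.75, 0.98, -0.81, -0.12, -0.73], [-0.75, 0.98, -0.81, -0.12, -0.73], [-0.75, 0.98, -0.81, -0.12, -0.73], [-0.75, 0.98, -0.81, -0.12, -0.73], [-0.75, 0.98, -0.81, -0.12, -0.73], [-0.75, 0.98, -0.81, -0.12, -0.73], [-0.75, 0.98, -0.81, -0.12, -0.73], [-0.75, 0.98, -0.81, -0.12, -0.73], [-0.75, 0.98, -0.81, -0.12, -0.73], [-0.75, 0.98, -0.81, -0.12, -0.73]],
])

```text
clock: 3.15
tcp_pos: [0.6164, -0.0398, 0.3026]
orientation: [2.41, 2.015, -0.002]
contact_force: [-0.2, -0.1, -0.0]
grip_width: 0.0748
gripper_force: 0.0
```

```bash
python3 - <<'E'
from fit import *
q=np.load("q.npy")
o=get_obs();print({k:np.round(o[k],3).tolist() for k in("clock","tcp_pos","joints","grip_width")});R=cv2.Rodrigues(o["orientation"])[0];print(R.round(3))
p=viewer.grab_frame("wrist");np.save("wp.npy",np.array([p,o],dtype=object),allow_pickle=True);W=w2c(p,o);print(np.round(p["hand_eye"],3),p["fovy"],p["distortion"])
for d in viewer.trace(p,"tub"):print(round(d["score"],2),d["rect"])
save("pics/w1.png",p["pixels"])
E
```

```text
{'clock': 3.15, 'tcp_pos': [0.616, -0.04, 0.303], 'joints': [0.355, 0.375, -0.522, 1.584, 0.195, 1.236, -0.379], 'grip_width': 0.075}
[[ 0.177  0.984 -0.001]
 [ 0.984 -0.177 -0.001]
 [-0.001 -0.001 -1.   ]]
[[-0.001  0.961  0.278  0.071]
 [ 1.     0.001 -0.001  0.001]
 [-0.001  0.278 -0.961 -0.141]
 [ 0.     0.     0.     1.   ]] 69.94031930780675 [0.00532608 0.         0.         0.         0.        ]
0.86 [361.6, 20.0, 401.3, 64.0]
0.77 [331.0, 148.3, 359.9, 180.6]
0.76 [416.5, 112.9, 454.3, 141.6]
0.76 [376.8, 218.8, 410.4, 256.9]
0.7 [116.4, 56.4, 160.0, 97.5]
```

View pics/w1.png

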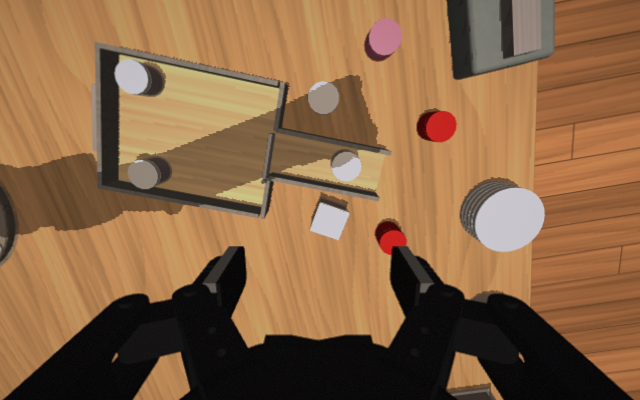

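```bash
python3 - <<'E'
import cv2
a=cv2.imread("pics/w1.png")[30:225,90:400];cv2.imwrite("pics/w1c.png",cv2.resize(a,None,fx=2.5,fy=2.5,interpolation=2))
E
```

```text
(no output)
```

View pics/w1c.png

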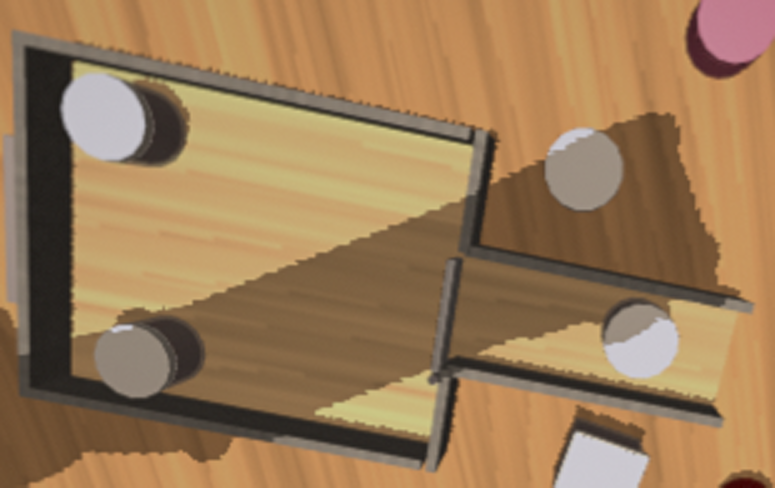

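```bash
python3 - <<'E'
from fit import *
p,o=np.load("wp.npy",allow_pickle=True);W=w2c(p,o);T=.044
X=np.array([[.232,-.096,T],[.232,.096,T],[-.006,.096,T],[-.006,-.096,T],[-.17,-.034,.04],[-.17,.034,.04],[0,-.028,T],[0,.04,T]])
u=np.array([[14,33],[22,394],[431,470],[495,131],[751,303],[720,418],[455,260],[436,378]])/2.5+[90,30]
s=least_squares(lambda q:(proj(p,W,cw(q,X))-u).ravel(),np.load("q.npy"));q=s.x
print(q.round(4),s.fun.reshape(-1,2).round(1).tolist())
# corrected with free offset of wall points? z-check: fit with free height
s2=least_squares(lambda v:(proj(p,W,cw(v[:3],X+[0,0,v[3]]))-u).ravel(),np.r_[q,0]);print(s2.x.round(4))
w=onplane(p,W,np.array([[641,339]])/2.5+[90,30],.05)[0];c,sn=np.cos(q[2]),np.sin(q[2]);d=w[:2]-q[:2]
print("tub",w.round(4),"chute",(d@[c,sn]).round(4),(d@[-sn,c]).round(4));np.save("q.npy",q)
R=cv2.Rodrigues(o["orientation"])[0]; y=np.arctan2(-R[1,1],-R[0,1]);print("yaw of -tool y rel chute",y-q[2])
print("delta tool to tub",(R.T@(np.r_[w[:2],.06]-o["tcp_pos"])/.2).round(3))
E
```

```text
[ 0.5547 -0.003   2.7695] [[-0.5, -1.9], [-0.6, 1.0], [0.9, 0.7], [-4.1, -1.1], [2.5, 1.6], [2.6, 1.6], [-0.4, -0.6], [0.2, 0.3]]
[ 0.5537 -0.003   2.7687 -0.0043]
tub [ 0.6579 -0.0375  0.05  ] chute -0.1088 -0.0054
yaw of -tool y rel chute 0.1938928734400518
delta tool to tub [0.049 0.203 1.213]
```

Emit:
play_rows([
  [[-0.75, 0.03, 0.2, 0, 0], [-0.75, 0.033, 0.2, 0.2, 0], [-0.75, 0.033, 0.2, 0.4, 0], [-0.75, 0.033, 0.2, 0.6, 0], [-0.75, 0.033, 0.2, 0.8, 0], [-0.75, 0.033, 0.2, 1, 0], [-0.75, 0.033, 0.2, 1, 0], [-0.75, 0.033, 0.2, 1, 0]],
])

```text
clock: 3.92
tcp_pos: [0.6556, -0.0377, 0.1018]
orientation: [-2.404, -2.018, 0.006]
contact_force: [-0.7, -0.6, 0.5]
grip_width: 0.0746
gripper_force: 0.0
```

```bash
python3 - <<'E'
from fit import *
q=np.load("q.npy");o=get_obs();p=viewer.grab_frame("wrist");W=w2c(p,o);print(o["tcp_pos"])
im=p["pixels"].copy()
L=[[-.15,-.031,.04],[0,-.031,.04],[-.15,.031,.04],[0,.031,.04],[0,-.028,.044],[0,.036,.044],[-.1088,-.0054,.05],[-.1088,.0156,.05],[-.0878,-.0054,.05],[-.1298,-.0054,.05],[-.1088,-.0264,.05]]
for u in proj(p,W,cw(q,L)): cv2.circle(im,tuple(np.round(u).astype(int)),2,(0,255,0),-1)
save("pics/w2.png",im)
E
```

```text
[ 0.65559848 -0.03773116  0.10181132]
```

View pics/w2.png

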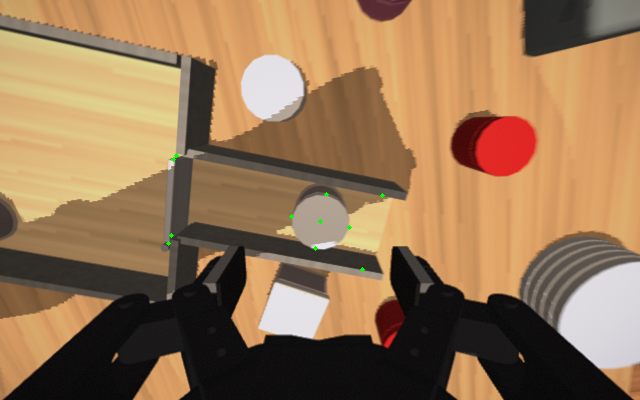

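Emit:
play_rows([
  [[-0.75, -0.017, 0.007, 0, 0], [-0.75, -0.017, 0.007, 0.1, 0], [-0.75, -0.017, 0.007, 0.2, 0], [-0.75, -0.017, 0.007, 0.3, 0], [-0.75, -0.017, 0.007, 0.37, 0], [-0.75, -0.017, 0.007, 0.43, 0], [-0.75, -0.017, 0.007, 0.445, 0], [-0.75, -0.017, 0.007, 0.445, 0], [-0.75, -0.017, 0.007, 0.445, 0]],
])

```text
clock: 4.72
tcp_pos: [0.6588, -0.0405, 0.0154]
orientation: [2.404, 2.021, 0.002]
contact_force: [0.2, -0.0, -0.1]
grip_width: 0.0749
gripper_force: 0.0
```

```bash
python3 - <<'E'
from fit import *
q=np.load("q.npy");o=get_obs();p=viewer.grab_frame("wrist");print(o["tcp_pos"],o["contact_force"],cv2.Rodrigues(o["orientation"])[0].round(3))
save("pics/w3.png",p["pixels"])
E
```

```text
[ 0.65881816 -0.04049394  0.01542594] [ 0.22050531 -0.00752473 -0.14158067] [[ 0.172  0.985  0.002]
 [ 0.985 -0.172 -0.   ]
 [ 0.     0.002 -1.   ]]
```

View pics/w3.png

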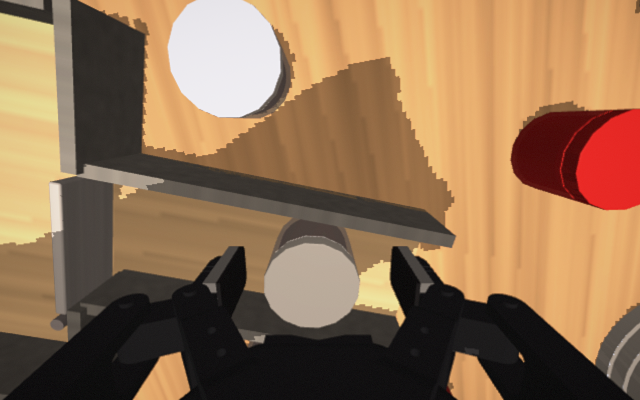

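Emit:
play_rows([
  [[-0.4, 0, 0, 0.02, 0], [-0.4, 0, 0, 0.02, 0], [-0.4, 0, 0, 0.02, 0], [-0.4, 0.004, -0.03, 0.02, 0], [-0.4, 0.008, -0.06, 0.02, 0], [-0.4, 0.012, -0.09, 0.02, 0], [-0.4, 0.015, -0.12, 0.02, 0], [-0.4, 0.019, -0.15, 0.02, 0], [-0.4, 0.022, -0.18, 0.02, 0], [-0.4, 0.026, -0.21, 0.02, 0], [-0.4, 0.03, -0.24, 0.02, 0], [-0.4, 0.033, -0.27, 0.02, 0]],
])

```text
clock: 5.77
tcp_pos: [0.6053, -0.0245, 0.0104]
orientation: [2.404, 2.022, 0.0]
contact_force: [0.8, -0.9, 0.5]
grip_width: 0.0599
gripper_force: 0.4
```

```bash
cat > st.py <<'E'
from fit import *
import sys
q=np.load("q.npy");o=get_obs();p=viewer.grab_frame("wrist");c,s=np.cos(q[2]),np.sin(q[2])
d=o["tcp_pos"][:2]-q[:2];print("tcp chute",(d@[c,s]).round(4),(d@[-s,c]).round(4),o["tcp_pos"].round(4),o["contact_force"].round(2),o["grip_width"],o["gripper_force"])
R=cv2.Rodrigues(o["orientation"])[0];print("yaw",np.arctan2(-R[1,1],-R[0,1])-q[2], "tool per m chute x",(R.T@[c,s,0]).round(3),"y",(R.T@[-s,c,0]).round(3))
W=w2c(p,o)
for t in viewer.trace(p,"tub")[:5]:
    l,tp,rr,b=t["rect"]; w=onplane(p,W,[[(l+rr)/2,tp+(b-tp)/2]],.05)[0][:2]-q[:2];print(round(t["score"],2),np.round(t["rect"]),"approx",(w@[c,s]).round(3),(w@[-s,c]).round(3))
save(sys.argv[1],p["pixels"])
E
python3 st.py pics/w4.png
```

```text
tcp chute -0.055 0.0016 [ 0.6053 -0.0245  0.0104] [ 0.83 -0.9   0.47] 0.059859246344451764 0.3517375630326569
yaw 0.1998939721784283 tool per m chute x [ 0.199 -0.98  -0.   ] y [-0.98  -0.199 -0.   ]
0.75 [619. 137. 640. 198.] approx -0.154 -0.074
0.56 [292. 219. 387. 334.] approx -0.062 -0.01
```

View pics/w4.png

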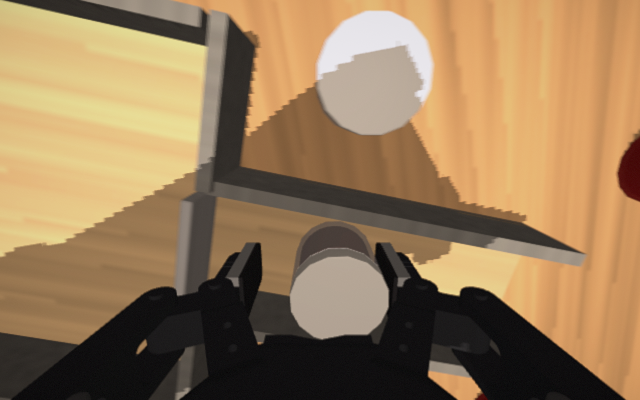

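Emit:
play_rows([
  [[-0.4, 0.006, -0.032, -0.005, 0], [-0.4, 0.013, -0.064, -0.005, 0], [-0.4, 0.019, -0.096, -0.005, 0], [-0.4, 0.026, -0.128, -0.005, 0], [-0.4, 0.032, -0.16, -0.005, 0], [-0.4, 0.039, -0.192, -0.005, 0], [-0.4, 0.045, -0.224, -0.005, 0], [-0.4, 0.052, -0.256, -0.005, 0], [-0.4, 0.058, -0.288, -0.005, 0], [-0.4, 0.065, -0.32, -0.005, 0], [-0.4, 0.071, -0.352, -0.005, 0], [-0.4, 0.078, -0.384, -0.005, 0]],
])

```text
clock: 6.87
tcp_pos: [0.5322, 0.0041, 0.0113]
orientation: [-2.404, -2.022, 0.0]
contact_force: [2.4, -0.4, 0.6]
grip_width: 0.0598
gripper_force: 0.9
```

```bash
python3 st.py pics/w5.png
```

```text
tcp chute 0.0235 0.0016 [0.5322 0.0041 0.0113] [ 2.43 -0.43  0.55] 0.05983645163258728 0.8654494187794626
yaw 0.1998065250776313 tool per m chute x [ 0.198 -0.98   0.   ] y [-0.98  -0.198  0.   ]
0.69 [294. 233. 386. 339.] approx 0.015 -0.006
0.35 [469.  59. 636. 176.] approx -0.042 -0.084
```

View pics/w5.png

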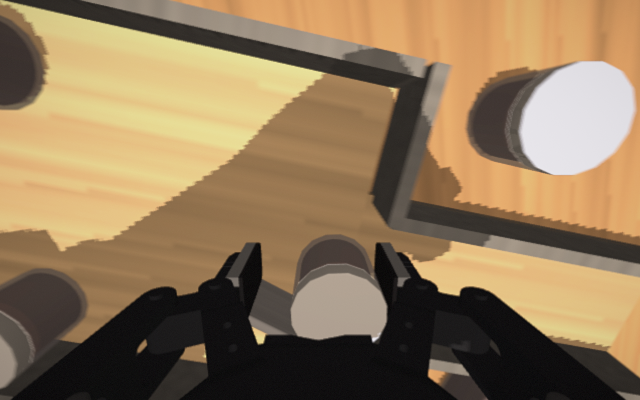

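Emit:
play_rows([
  [[-0.4, 0.0075, -0.037, 0, 0], [-0.4, 0.015, -0.074, 0, 0], [-0.4, 0.022, -0.11, 0, 0], [-0.4, 0.03, -0.147, 0, 0], [-0.4, 0.037, -0.184, 0, 0], [-0.4, 0.045, -0.22, 0, 0], [-0.4, 0.052, -0.257, 0, 0], [-0.4, 0.06, -0.294, 0, 0], [-0.4, 0.067, -0.33, 0, 0], [-0.4, 0.075, -0.367, 0, 0], [-0.4, 0.082, -0.404, 0, 0], [-0.4, 0.09, -0.441, 0, 0]],
])

```text
clock: 7.97
tcp_pos: [0.4485, 0.0379, 0.0114]
orientation: [-2.403, -2.023, -0.002]
contact_force: [1.2, 2.3, -0.3]
grip_width: 0.0598
gripper_force: 1.0
```

```bash
python3 st.py pics/w6.png
```

```text
tcp chute 0.1137 0.0005 [0.4485 0.0379 0.0114] [ 1.24  2.31 -0.32] 0.05984193107467654 1.025745403021574
yaw 0.20086921420369075 tool per m chute x [ 0.2  -0.98 -0.  ] y [-0.98  -0.2   -0.001]
0.77 [331. 267. 389. 341.] approx 0.095 0.0
```

View pics/w6.png

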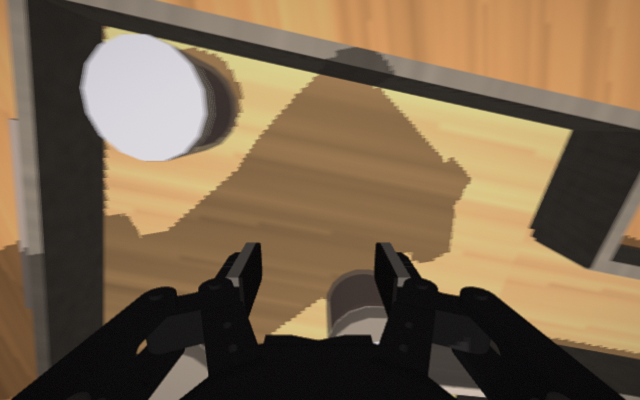

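```bash
cat > fl.py <<'E'
from fit import *
q=np.load("q.npy");c,s=np.cos(q[2]),np.sin(q[2])
def ch(w): d=w[:,:2]-q[:2]; return np.c_[d@[c,s],d@[-s,c]]
for n in("top","scene"):
    p=viewer.grab_frame(n);save(f"pics/{n}_l.png",p["pixels"]);W=w2c(p)
    u0=proj(p,W,cw(q,[[0,.04,.044]]))[0]
    for a in viewer.trace(p,"flap")[:2]:
        ys,xs=np.nonzero(a["pixels"]);k=ch(onplane(p,W,np.c_[xs,ys],.044 if n=="top" else .03));
        i=[k[:,0].argmin(),k[:,0].argmax(),k[:,1].argmin(),k[:,1].argmax()];print(n,"flap",round(a["score"],2),len(xs),np.round(k[i],3).tolist())
    for a in viewer.trace(p,"tub")[:9]:
        ys,xs=np.nonzero(a["pixels"]);print(n,"tub",round(a["score"],2),len(xs),ch(onplane(p,W,[[xs.mean(),ys.mean()]],.05 if n=="top" else .032)).round(3)[0])
E
python3 fl.py
```

```text
top tub 0.57 213 [-0.216 -0.077]
top tub 0.57 189 [-0.197  0.099]
top tub 0.57 195 [-0.115 -0.167]
scene flap 0.64 87 [[0.017, 0.042], [0.08, 0.046], [0.028, 0.035], [0.046, 0.055]]
scene flap 0.28 294 [[-0.108, -0.072], [-0.028, -0.09], [-0.05, -0.109], [-0.086, -0.051]]
scene tub 0.79 327 [-0.132 -0.165]
scene tub 0.66 422 [-0.214  0.101]
scene tub 0.62 394 [-0.232 -0.075]
scene tub 0.5 207 [0.086 0.024]
```

Emit:
play_rows([
  [[-1, 0.025, 0.02, 0, 0], [-1, 0.04, 0.05, 0, 0], [-1, 0.03, 0.08, 0, 0], [-1, 0.02, 0.12, 0, 0], [-1, 0.01, 0.15, 0, 0], [-1, 0.004, 0.18, 0, 0], [-1, 0.004, 0.18, 0, 0]],
])

```text
clock: 8.95
tcp_pos: [0.4864, 0.0302, 0.0114]
orientation: [2.406, 2.019, 0.001]
contact_force: [0.7, -0.6, -0.7]
grip_width: 0.0851
gripper_force: 0.3
```

```bash
python3 st.py pics/w7.png; python3 fl.py
```

```text
tcp chute 0.0756 -0.0061 [0.4864 0.0302 0.0114] [ 0.7  -0.61 -0.65] 0.08512575198681405 0.31677482882514596
yaw 0.19769631720424652 tool per m chute x [ 0.196 -0.981 -0.001] y [-0.981 -0.196 -0.   ]
0.91 [253. 225. 345. 337.] approx 0.084 -0.012
top tub 0.71 227 [-0.216 -0.077]
top tub 0.65 166 [-0.055 -0.083]
top tub 0.5 201 [-0.199  0.099]
top tub 0.48 207 [-0.115 -0.165]
top tub 0.18 338 [-0.097  0.085]
scene tub 0.97 400 [-0.213  0.101]
scene tub 0.78 189 [0.082 0.002]
scene tub 0.75 283 [-0.13  -0.164]
scene tub 0.63 352 [-0.231 -0.074]
```

View pics/w7.png

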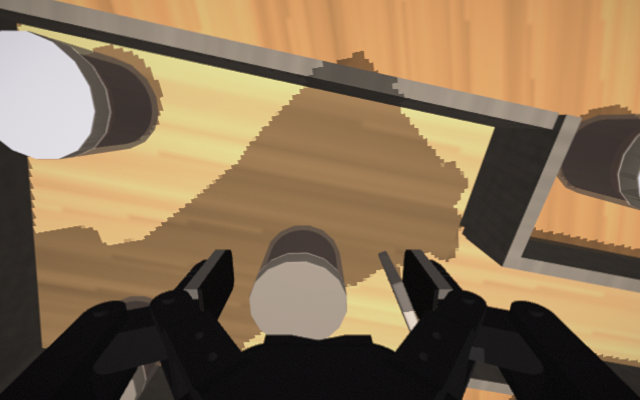

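Emit:
play_rows([
  [[-1, 0, -0.01, -0.06, 0], [-1, 0, -0.01, -0.14, 0], [-1, 0, -0.01, -0.25, 0], [-1, 0, -0.01, -0.4, 0], [-1, 0, -0.01, -0.6, 0], [-1, 0, -0.01, -0.8, 0], [-1, 0, -0.01, -1, 0], [-1, 0, -0.01, -1, 0], [-1, 0, -0.01, -1, 0], [-1, 0, -0.01, -1, 0], [-1, 0, -0.01, -1, 0], [-1, 0, -0.01, -1, 0]],
])

```text
clock: 10.35
tcp_pos: [0.4814, 0.0315, 0.2099]
orientation: [-2.403, -2.021, 0.004]
contact_force: [-0.8, 0.2, -0.1]
grip_width: 0.0854
gripper_force: 0.0
```

Emit:
play_rows([
  [[-1, 0, 0.6, -0.3, 0], [-1, 0, 0.6, -0.3, 0], [-1, 0, 0.6, -0.3, 0], [-1, 0, 0.6, -0.3, 0], [-1, 0, 0.6, -0.3, 0], [-1, 0, 0.6, -0.3, 0], [-1, 0, 0.6, -0.3, 0], [-1, 0, 0.6, -0.3, 0]],
])

```text
clock: 11.02
tcp_pos: [0.5991, 0.0114, 0.2701]
orientation: [-2.402, -2.022, 0.004]
contact_force: [1.3, -0.7, -1.1]
grip_width: 0.0853
gripper_force: 0.0
```

```bash
python3 st.py pics/w8.png; python3 fl.py
```

```text
tcp chute -0.0361 -0.0296 [0.5991 0.0114 0.2701] [ 1.31 -0.67 -1.07] 0.08528460203021464 0.0
yaw 0.2008334484957297 tool per m chute x [ 0.199 -0.98   0.002] y [-0.98  -0.199  0.001]
0.85 [208. 159. 245. 198.] approx 0.078 -0.005
0.85 [384.  57. 431.  98.] approx -0.116 -0.166
0.76 [441. 149. 484. 179.] approx -0.213 -0.082
top tub 0.79 193 [-0.198  0.099]
top tub 0.56 83 [ 0.088 -0.003]
top tub 0.49 33 [-0.228 -0.09 ]
scene flap 0.53 166 [[-0.017, -0.004], [0.021, -0.023], [0.013, -0.029], [0.005, 0.027]]
scene tub 0.73 350 [-0.233 -0.075]
scene tub 0.71 374 [-0.213  0.102]
scene tub 0.65 290 [0.076 0.002]
scene tub 0.51 329 [-0.132 -0.164]
```

```bash
python3 - <<'E'
from fit import *
q=np.load("q.npy")
def panel(p,W,th):
    im=np.zeros((400,640),np.uint8)
    X=[[ (r*np.sin(th)+e*np.cos(th)), .04-r*np.cos(th)+e*np.sin(th), z] for r in(.004,.068) for e in(-.0025,.0025) for z in(.012,.044)]
    h=cv2.convexHull(np.round(proj(p,W,cw(q,X))).astype(np.int32));cv2.fillConvexPoly(im,h,1);return im>0
for n in("wrist","scene"):
    o=get_obs();p=viewer.grab_frame(n);W=w2c(p,o)
    for t in viewer.trace(p,"flap")[:2]:
        m=np.asarray(t["pixels"]);print(n,round(t["score"],2),m.sum(),[(a,round((m&panel(p,W,a)).sum()/(m|panel(p,W,a)).sum(),2)) for a in(0,.1,.2,.3,.5,.8,1.2,1.6)])
    for t in viewer.trace(p,"tub")[:6]:
        if n=="wrist": 
            ys,xs=np.nonzero(t["pixels"]);w=onplane(p,W,[[xs.mean(),ys.mean()]],.046)[0,:2]-q[:2];print((w@[np.cos(q[2]),np.sin(q[2])]).round(3),(w@[-np.sin(q[2]),np.cos(q[2])]).round(3),len(xs))
E
```

```text
wrist 0.72 234 [(0, np.float64(0.45)), (0.1, np.float64(0.53)), (0.2, np.float64(0.29)), (0.3, np.float64(0.19)), (0.5, np.float64(0.1)), (0.8, np.float64(0.06)), (1.2, np.float64(0.04)), (1.6, np.float64(0.04))]
-0.117 -0.168 1276
0.078 -0.004 1085
-0.178 0.083 266
-0.213 -0.083 1221
scene 0.58 154 [(0, np.float64(0.53)), (0.1, np.float64(0.57)), (0.2, np.float64(0.57)), (0.3, np.float64(0.42)), (0.5, np.float64(0.25)), (0.8, np.float64(0.08)), (1.2, np.float64(0.0)), (1.6, np.float64(0.0))]
```

```bash
python3 - <<'E'
from fit import *
q=np.load("q.npy");o=get_obs();p=viewer.grab_frame("scene");W=w2c(p)
a=cv2.cvtColor(cv2.imread("pics/scene0.png"),cv2.COLOR_BGR2GRAY).astype(int);b=cv2.cvtColor(p["pixels"],cv2.COLOR_RGB2GRAY).astype(int)
print(a[198:220,288:320:2]);print(b[198:220,288:320:2])
E
```

```text
[[161 156 159 158 156 152 152 155 159 159 157 151 156 165 165 161]
 [165 159 159 157 153 156 153 157 158 158 156 155 153 160 163 160]
 [161 157 158 160 158 158 150 155 157 161 159 154 156 160 164 156]
 [165 164 158 160 159 157 153 155 157 158 156 153 158 158 160 139]
 [162 164 158 159 156 155 154 154 157 157 161 153 151 150 148 113]
 [161 163 162 157 160 157 156 153 158 160 155 141 112 108 136  87]
 [164 164 165 158 161 157 157 148 151 148 121  97  78  83 129  89]
 [160 161 164 159 161 157 151 149 121 103  82  72  74  80 127  95]
 [158 161 156 163 162 150 128 100  84  73  74  73  72  83 125  81]
 [159 146 138 150 145 103  89  71  72  68  71  72  72  84 126  65]
 [157 126 108 115  99  71  76  71  71  73  75  72  71  81 128  53]
 [146 114  98  92  76  72  74  71  73  75  69  73  73  84 131  55]
 [112  96  75  80  82  72  73  70  74  74  73  76  73  91 133  57]
 [ 77  68  53  90  92  74  70  73  72  74  75  78  73 102 134  59]
 [ 57  52  46  77 106  78  77  72  75  78  83  88  83 112 136  64]
 [ 48  48  50  64 107  84  72  72  85  88  97 107 105 142 150  72]
 [ 46  45  51  55  99  91  8
[... 1149 characters left out ...]
  75  75  79  79  75  83  45]
 [116  98  75  82  87  77  76  74  75  77  74  74  73  75  81  44]
 [ 84  66  57  92 101  76  76  77  76  75  76  76  73  85  82  45]
 [ 53  51  49  84 108  77  74  73  77  76  79  83  73  87  79  50]
 [ 48  49  47  67 112  85  76  76  86  89  96  91  84  90  86  53]
 [ 47  47  46  53 107  89  82  82 100 104 115 116 107  94  89  58]
 [ 48  49  49  50  83 104  98  97 117 138 143 149 138 116  99  71]
 [ 47  45  50  47  73 108 116 124 146 151 151 157 153 144 124  89]
 [ 49  47  46  45  57 106 139 154 155 156 154 158 157 155 147 115]
 [ 48  47  53  43  49 100 137 161 155 154 157 155 159 155 155 149]
 [ 51  49  53  49  48  83 125 159 159 156 153 155 154 156 157 160]]
```

The flap's pixels now match the starting picture apart from the arm's shadow, so it is fully shut. The tub stands in the tray beyond it.

```bash
python3 -c "
from bench import r
print(r.hand_in())"
```

```text
the job is handed in; nothing more can be done
None
```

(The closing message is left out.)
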